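# Wedge the chopping board tight in its tray

### The job

The chopping board sits loose in its steel tray. Take the wooden pestle and, with its head against the butt of the wooden wedge, gently tap the wedge along the slot beside the board until it stops moving forward and is firmly jammed between the cleat and the board, with the board hard against the tray's left fence; do not batter it and do not touch the wedge with the gripper. Then lay the pestle down on the counter clear of the tray and leave the other things where they are.

Things in the scene. Friction and masses are not known exactly. Their poses are not given: they have to be found in the camera images.
- tray: Fixed steel tray. Origin on the counter, x = the way the wedge is driven, roughly away from the robot. Floor 4 mm thick, x -110 to 120, y -140 to 130 mm, plus a tongue under the slot to x = -210 (y -140 to -65); bare counter before it. A far lip (inner face x = 102) and an adjustable left fence (inner face anywhere in y = 123.5 to 126.5), both 18 mm high, stop the board.
- board: Loose white plastic chopping board, 200 x 200 x 14 mm, about 0.5 kg, on the tray floor. Origin at the centre of its underside, axes as the tray's. It starts with up to 2 mm of play to the far lip and 0.3 to 3 mm to the left fence, which is not measured. Its -y edge is one side of the slot.
- cleat: Fixed grey metal cleat on the tray floor, 120 x 24 mm, 30 mm high, on the -y side of the slot; where it is screwed differs by a mm or so. Origin on the tray floor, axes as the tray's. Its inner face slopes 1 in 8: y = -9.5 mm + x/8, x from -60 to 60, so the slot narrows to +x, and 1 mm of slot width shifts the place where the wedge jams by 8 mm.
- wedge: Loose pale wooden wedge on the tray floor, its nose in the slot: 120 mm long, 40 mm high, 0.07 kg. Origin at the underside, half way along; +x points to the thin nose (14 mm), the thick end (29 mm, x = -60) is the butt. Its +y face (y = 10) is straight, along the board's edge; its -y face (y = -11.5 mm + x/8) fits the cleat. It starts 35 to 95 mm short of where it jams.
- wedge_butt (a point): Centre of the wedge's flat butt (29 mm wide, 40 mm high), 20 mm above the tray floor; axes as the wedge's; push here along +x. The wedge slides freely (under 1 N), then shoves the board over to the fence (2 to 4 N), then jams with steeply rising resistance. It is tight once taps or pushes of 10 to 12 N no longer move it; over 28 N batters it. Friction keeps it.
- pestle: Loose wooden pestle lying on the counter, 160 mm long (x), about 0.12 kg. Origin at its underside, half way along; its axis is 18 mm above. Eight-sided head, 36 mm across flats, x 35 to 80 mm, flat striking face at x = 80; eight-sided knob, 36 mm, x -80 to -60; between them a square handle, 28 x 28 mm. Balance point near x = 10.
- pestle_mid (a point): Point on the pestle's axis half way along, 18 mm above the counter when it lies flat.
- ramekin: White ceramic ramekin, 80 mm across, 45 mm high. Origin under its centre. Leave it alone.
- sieve: Steel sieve bowl, 132 mm across, 45 mm high, with a flat handle. Origin under the bowl. Leave it alone.
- lid: Round blue silicone lid, 110 mm across, lying flat. Origin under its centre. Leave it alone.
Mind the look-alikes: they are no part of the job. Leave any orange or red look-alike of the pestle alone.

How it is judged (in metres and radians):
On the way, in this order (a step that is already met when the one before it is completed fails the run):
1. the pestle is held in the gripper (contact force between the fingers and pestle above 3 N), for 0.2 s.
2. the pestle's push has jammed the wedge between cleat and board (contact force between pestle and wedge above 3 N and contact force between wedge and cleat above 4 N and contact force between wedge and board above 4 N), for 0.05 s.
At the end, for the whole second after the job is handed in: The wedge lies flat and straight in the slot, jammed: without help it presses on both the board and the cleat with more than 4 N; the board lies flat in the tray; the pestle lies flat and at rest on the counter, touching neither tray nor wedge (contact force between wedge and cleat above 4 N and contact force between wedge and board above 4 N and linear speed of wedge below 0.01 m/s and angle between wedge's own z axis and vertical below 0.12 rad and angle between the x axis of wedge and the x axis of tray, either way round below 0.06 rad and z of wedge in the frame of tray below 0.01 m and z of board in the frame of tray below 0.008 m and height (world z) of pestle_mid below 0.024 m and angle between pestle's own x axis and vertical between 1.45 and 1.69 rad and linear speed of pestle below 0.02 m/s and contact force between pestle and tray below 0.05 N and contact force between pestle and wedge below 0.05 N).
It fails at once if the wedge is battered: the pestle presses on it with more than 28 N (contact force between pestle and wedge above 28 N).
It fails at once if the gripper or arm touches the wedge (contact force between any of the fingers, the arm and wedge above 0.5 N).
It fails at once if a bystander is moved by more than 15 mm (distance of any of ramekin, sieve, lid from where it was at the start of the episode above 0.015 m).
It also fails if it takes over 58 s, if anything falls off the work surface, if the arm or the gripper's body presses on something with over 40 N, if the wrist force passes 120 N, or if a joint passes its speed limit or range.

### The arm

A 7-joint arm with a two-finger parallel gripper is mounted at the origin on the work surface. World frame = base frame: x ahead of the robot, y to its left, z up, the work surface at z = 0. Lengths are in mm, angles in rad, forces in N, time in s.
With the tool pointing down it reaches from about 400 to 900 mm from the base axis. Payload 5.6 kg.
Tool frame: the origin (TCP) lies midway between the tips of the shut fingers; the grasp point (between the pads) lies 19 mm behind it; z points along the fingers, y is the line along which they close (so a half turn about z gives the same grasp; the last joint's range is limited). The gripper opens to 92 mm and grips with 3 to 60 N. Pads are 20 mm wide; open, the fingers measure 128 mm over their backs; the gripper's body (75 mm by 189 mm) begins 69 mm behind the grasp point.
Start: joints at [1.293, 0.468, -0.012, 1.603, 0.006, 1.071, -0.056], TCP at [151.178, -632.182, 214.592] pointing down, gripper open.
Joint ranges: [-2.53, 2.53], [-0.31, 2.02], [-1.57, 1.55], [0.28, 2.44], [-1.29, 4.43], [0.15, 1.84], [-2.92, 2.92]. Speed limits (rad/s): [2.57, 2.57, 3.14, 3.14, 3.14, 3.14, 3.14].

### API

Orientations are given as a rotation vector (axis times angle).
In Python, from cell import robot, grip, kin, viewer gives the robot as it stands. Calls block until the motion is done:
- robot.movep(position, orientation): joint-space move of the TCP to a pose.
- robot.servo_line(position, feed=150, rotation=None): straight line of the TCP; rotation=None keeps the orientation; feed is the mean speed in mm/s.
- robot.goto_joints(angles): joint-space move.
- grip(opening, newtons=None): opening from 0.0 (shut) to 1.0 (fully open); newtons is the grip in N (None keeps the last); returns when the fingers have stopped.
- robot.hold(seconds).
- kin.ik(position, orientation): joint angles nearest the present ones, or None.
- robot.observe(): the state.
- viewer.read_camera(name): name is "scene" or "side" or "wrist"; returns the picture (420x560x3 uint8, red, green, blue); there is no depth.
- viewer.camera_info(name): a dict with "camera_matrix" (3x3 intrinsics, pixels), "R" (3x3) and "t" (3): a world point X has camera coordinates R X + t. Camera axes: x right, y down, z forward; pixel columns grow to the right and rows downward; lengths in mm; the calibration is good to about 2 mm. A picture is of the moment at which its call begins: read the wrist's pose just before it. camera_info takes no time and is no camera call; for the wrist camera it gives the pose at the moment of the call.
A pose or a line that the arm cannot do raises robot.IKError and nothing moves.
- robot.job_done(): hands the job in; it is judged then, once.
Trained networks look in the newest picture that a camera, given by its name, has taken for a name from the list of things; names that differ only in an ending like _2 or _b are one class to them, and where a whole thing is asked for, a point or a joint stands for the part that bears it (a point fixed in the world has none). Each returns a list of dicts, best first, with "confidence" (0 to 1); they miss things now and then, are a little off and sometimes report something else, mostly with a low value. They report only what shows in the picture. A call takes as long as a camera call. They do not tell look-alikes from the thing itself.
- viewer.silhouettes(name, camera): "mask" (420x560 bool, what is visible of it).
- viewer.pinpoint(name, camera): "at" ([x, y, z] in mm, in the coordinates of the camera as it stood for that picture, good to about 4 mm: a listed point, or the origin of a listed thing).
The state is a dict: "t": time; "joints": joint angles; "joint_velocities": joint speeds; "joint_torque": joint torques, N m; "tcp_pos": TCP position; "tcp_rot": TCP orientation; "contact_force": force on the tool from outside, world axes, zero at the start; "wrist_torque": the same for the moment, N m; "grip_width": opening from 0.0 (shut) to 1.0 (fully open); "grip_force": force on a finger pad.
Only numpy, scipy, OpenCV 4.12 (cv2) and the standard library are available. Lean on these libraries where they do the work, as an engineer would, in place of code of your own. Each camera call takes 0.05 s, during which the arm holds its last target. There are 200 camera calls.

## Working session

There is one attempt and no reset: what is moved stays moved. The work goes in short steps, each a Python script; the robot and the scene stay as the last script left them, time stands still between calls to the robot, and variables do not carry over. Pictures are saved under pics/ and viewed, at most 10 in all, crops included, and the job is handed in when it is done.

```bash
ls; mkdir -p pics
cat > h.py <<'E'
import numpy as np, cv2
from cell import robot, grip, kin, viewer
from scipy.spatial.transform import Rotation as Rn
def world(cam,p,ci=None):
    ci=ci or viewer.camera_info(cam); return np.array(ci["R"]).T@(np.array(p)-np.array(ci["t"]))
def plane(cam,uv,z,ci=None):
    ci=ci or viewer.camera_info(cam); R=np.array(ci["R"]);K=np.array(ci["camera_matrix"])
    c=-R.T@np.array(ci["t"]); d=R.T@np.linalg.inv(K)@np.array([uv[0],uv[1],1.]); return c+d*(z-c[2])/d[2]
def snap(cam,fn=None):
    im=viewer.read_camera(cam)
    if fn: cv2.imwrite("pics/"+fn,cv2.cvtColor(im,cv2.COLOR_RGB2BGR))
    return im
E
python3 - <<'E'
from h import *
a=snap("scene");b=snap("side")
cv2.imwrite("pics/a.png",cv2.cvtColor(cv2.resize(np.vstack([a,b]),None,fx=.7,fy=.7),cv2.COLOR_RGB2BGR))
o=robot.observe();print(o["t"],o["tcp_rot"])
for n in ["tray","board","cleat","wedge","wedge_butt","pestle","pestle_mid","ramekin","sieve","lid"]:
  for c in ["scene","side"]:
    for d in viewer.pinpoint(n,c)[:3]: print(n,c,round(d["confidence"],2),world(c,d["at"]).round(0))
E
```

```text
pics
0.1 [-3.11847003e+00 -3.67647192e-01  4.31772461e-04]
tray side 0.24 [ 704. -311.   -1.]
board scene 0.57 [677. 157.   8.]
board side 0.84 [676. 157.   2.]
cleat scene 0.6 [614.  55.   2.]
cleat side 0.6 [613.  55.   1.]
cleat side 0.3 [ 411. -457.   -3.]
wedge scene 0.74 [535.  69.   1.]
wedge side 0.82 [531.  70.   7.]
wedge_butt scene 0.75 [469.  70.  25.]
pestle scene 0.91 [ 503. -232.    2.]
pestle scene 0.91 [ 355. -110.    2.]
pestle scene 0.6 [ 618. -503.    3.]
pestle side 0.97 [ 619. -504.   -2.]
pestle side 0.6 [ 352. -111.   -0.]
pestle side 0.57 [ 503. -232.   -3.]
pestle_mid scene 0.95 [ 356. -114.   19.]
pestle_mid scene 0.94 [ 622. -506.   20.]
pestle_mid side 0.95 [ 611. -501.   17.]
pestle_mid side 0.82 [ 506. -233.   16.]
pestle_mid side 0.68 [ 353. -107.   15.]
ramekin scene 0.58 [454. 382.  -0.]
ramekin side 0.56 [464. 386.  -2.]
ramekin side 0.3 [530.  70.   6.]
sieve scene 0.59 [ 702. -315.    1.]
sieve side 0.64 [ 703. -308.   -2.]
lid scene 0.2 [470.  69.  24.]
lid side 0.81 [ 415. -459.   -1.]
```

View pics/a.png

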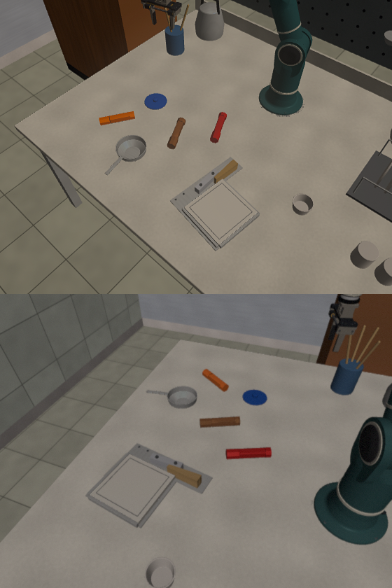

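Run:
```python
from h import *
for cam in ["scene","side"]:
  im=snap(cam)
  for d in viewer.silhouettes("pestle",cam)[:4]:
    m=d["mask"]; print(cam,d["confidence"],m.sum(),im[m].mean(0).round(), "c",np.argwhere(m).mean(0)[::-1].round())
    p=np.array([plane(cam,uv,18)[:2] for uv in np.argwhere(m)[:,::-1]])
    c=p.mean(0);w,v=np.linalg.eigh(np.cov((p-c).T)); ax=v[:,1]; s=(p-c)@ax; t=(p-c)@v[:,0]
    print(c.round(),"dir",np.degrees(np.arctan2(ax[1],ax[0])).round(1),"ext",s.min().round(),s.max().round())
    print("widths",[(int(a),int(np.ptp(t[(s>=a)&(s<a+15)]))) for a in range(-90,90,15) if ((s>=a)&(s<a+15)).sum()>2])
  for n in ["wedge","cleat","board"]:
    for d in viewer.silhouettes(n,cam)[:1]:
      m=d["mask"]; z={"wedge":44,"cleat":34,"board":18}[n]
      h=cv2.convexHull(np.argwhere(m)[:,::-1].astype(np.int32)); h=cv2.approxPolyDP(h,2.5,True)[:,0]
      print(cam,n,d["confidence"],[(tuple(q.tolist()),tuple(plane(cam,q,z)[:2].round().tolist())) for q in h])
```

```text
scene 0.87 489 [121.  41.  34.] c [312. 182.]
[ 356. -111.] dir -155.8 ext -90.0 99.0
widths [(-90, 35), (-75, 39), (-60, 39), (-45, 36), (-30, 30), (-15, 29), (0, 29), (15, 31), (30, 33), (45, 35), (60, 37), (75, 36)]
scene 0.69 558 [146.  71.  17.] c [166. 169.]
[ 618. -507.] dir 145.5 ext -81.0 81.0
widths [(-90, 40), (-75, 49), (-60, 50), (-45, 48), (-30, 48), (-15, 49), (0, 49), (15, 49), (30, 49), (45, 47), (60, 47), (75, 46)]
scene wedge 0.88 [((338, 233), (478.0, 81.0)), ((334, 244), (516.0, 96.0)), ((307, 260), (607.0, 71.0)), ((307, 252), (586.0, 55.0)), ((332, 229), (477.0, 60.0))]
scene cleat 0.66 [((310, 244), (554.0, 40.0)), ((303, 259), (606.0, 57.0)), ((283, 275), (682.0, 48.0)), ((279, 271), (679.0, 32.0)), ((283, 261), (648.0, 19.0)), ((303, 243), (565.0, 23.0))]
scene board 0.77 [((366, 304), (599.0, 268.0)), ((311, 348), (790.0, 234.0)), ((264, 295), (755.0, 44.0)), ((313, 258), (577.0, 70.0)), ((319, 257), (563.0, 81.0))]
side 0.77 743 [88. 60. 40.] c [314. 183.]
[ 503. -230.] dir -154.5 ext -81.0 84.0
widths [(-90, 49), (-75, 50), (-60, 50), (-45, 50), (-30, 51), (-15, 51), (0, 50), (15, 51), (30, 51), (45, 50), (60, 51), (75, 46)]
side 0.63 956 [114.  31.  29.] c [355. 227.]
[ 353. -108.] dir -156.1 ext -83.0 86.0
widths [(-90, 43), (-75, 47), (-60, 50), (-45, 47), (-30, 44), (-15, 47), (0, 47), (15, 44), (30, 44), (45, 50), (60, 48), (75, 43)]
side wedge 0.88 [((287, 269), (461.0, 89.0)), ((279, 276), (471.0, 113.0)), ((258, 267), (525.0, 107.0)), ((241, 255), (576.0, 90.0)), ((238, 247), (592.0, 71.0)), ((245, 244), (581.0, 57.0)), ((285, 257), (478.0, 60.0))]
side cleat 0.97 [((261, 248), (544.0, 48.0)), ((233, 248), (607.0, 71.0)), ((216, 242), (653.0, 69.0)), ((214, 233), (671.0, 45.0)), ((221, 228), (663.0, 24.0)), ((260, 241), (555.0, 29.0))]
side board 0.75 [((249, 260), (562.0, 79.0)), ((199, 327), (588.0, 273.0)), ((129, 287), (785.0, 243.0)), ((184, 229), (758.0, 48.0))]
```

The brown pestle is at about (503,-231); the red and orange ones are the look-alikes. The head end is unclear at this resolution, so I'll look with the wrist camera above the pestle and then above the wedge.

```bash
cat >> h.py <<'E'
def down(deg): return (Rn.from_euler("z",deg,degrees=True)*Rn.from_euler("x",180,degrees=True)).as_rotvec()
E
python3 - <<'E'
from h import *
def look(fn):
  ci=viewer.camera_info("wrist"); im=snap("wrist",fn); o=robot.observe()
  print(fn,"t",o["t"],"tcp",o["tcp_pos"],"cam",(-np.array(ci["R"]).T@np.array(ci["t"])).round(), "axis",np.array(ci["R"])[2].round(2)); return ci,im
robot.movep([460,-240,300],down(25)); ci,im=look("w1.png")
for d in viewer.silhouettes("pestle","wrist")[:3]:
    m=d["mask"]; p=np.array([plane("wrist",uv,18,ci)[:2] for uv in np.argwhere(m)[::3,::-1]])
    c=p.mean(0);w,v=np.linalg.eigh(np.cov((p-c).T)); ax=v[:,1]; s=(p-c)@ax; t=(p-c)@v[:,0]
    print(d["confidence"],im[m].mean(0).round(),c.round(1),"dir",np.degrees(np.arctan2(ax[1],ax[0])).round(1),"ext",s.min().round(),s.max().round())
    print("widths",[(int(a),int(np.ptp(t[(s>=a)&(s<a+10)]))) for a in range(-100,100,10) if ((s>=a)&(s<a+10)).sum()>2])
for d in viewer.pinpoint("pestle_mid","wrist"): print("mid",d["confidence"],world("wrist",d["at"],ci).round(1))
for d in viewer.pinpoint("pestle","wrist"): print("pes",d["confidence"],world("wrist",d["at"],ci).round(1))
robot.movep([490,80,330],down(-10)); ci,im=look("w2.png")
for n in ["tray","board","cleat","wedge","wedge_butt"]:
    for d in viewer.pinpoint(n,"wrist")[:2]: print(n,d["confidence"],world("wrist",d["at"],ci).round(1))
import pickle; pickle.dump(ci,open("ci2.pkl","wb"))
E
```

```text
w1.png t 3.4917 tcp [ 459.46010525 -241.30101178  299.67772284] cam [ 531. -209.  470.] axis [-0.26 -0.12 -0.96]
0.95 [99. 49. 45.] [ 357.9 -106.5] dir -157.8 ext -76.0 95.0
widths [(-80, 37), (-70, 38), (-60, 43), (-50, 43), (-40, 41), (-30, 34), (-20, 35), (-10, 35), (0, 34), (10, 35), (20, 33), (30, 34), (40, 33), (50, 36), (60, 39), (70, 37), (80, 24), (90, 12)]
0.72 [122.  72.  45.] [ 603.1 -493.9] dir 146.7 ext -72.0 70.0
widths [(-80, 4), (-70, 30), (-60, 41), (-50, 36), (-40, 35), (-30, 35), (-20, 35), (-10, 35), (0, 35), (10, 35), (20, 36), (30, 34), (40, 40), (50, 40), (60, 41)]
0.56 [92. 72. 56.] [ 506.3 -230.3] dir -155.2 ext -76.0 89.0
widths [(-80, 35), (-70, 36), (-60, 37), (-50, 37), (-40, 36), (-30, 27), (-20, 27), (-10, 27), (0, 27), (10, 30), (20, 30), (30, 28), (40, 27), (50, 27), (60, 36), (70, 36), (80, 35)]
mid 0.84 [ 356.3 -108.1   16.9]
mid 0.71 [ 612.8 -505.6   21.4]
mid 0.56 [ 499.9 -230.6   15.5]
pes 0.95 [ 500.3 -229.6    4. ]
pes 0.94 [ 348.7 -108.2   -1. ]
pes 0.63 [ 6.180e+02 -4.999e+02 -3.000e-01]
w2.png t 4.9167 tcp [490.22839886  78.52756775 329.75368403] cam [568.  64. 500.] axis [-0.28  0.05 -0.96]
board 0.81 [675.6 156.7   4.1]
board 0.66 [ 500.5 -227.8   -0.6]
cleat 0.8 [611.8  52.3   4.6]
wedge 0.92 [530.3  68.7   5.3]
wedge_butt 0.76 [475.2  74.3  27.8]
```

View w2.

View pics/w2.png

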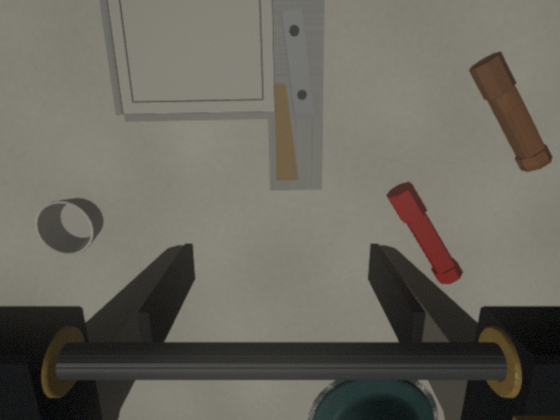

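View pics/w1.png

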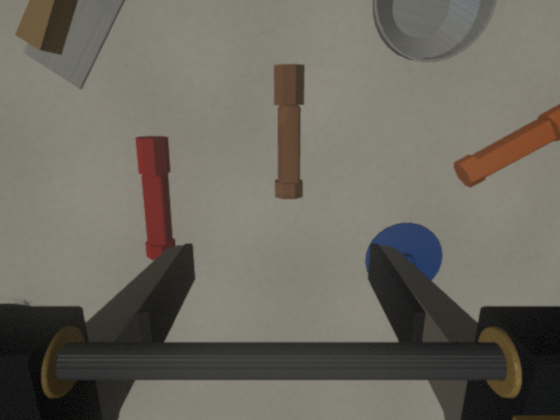

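Wrist views: in w1 the brown pestle has its head at (289,85), pointing away, and its knob at (288,190). In w2 the wedge has its butt at (288,180) and its nose at (280,84), with the tongue's right edge running from (325,0) to (321,189). I'll turn these into positions next.

Run:
```python
from h import *
import pickle
ci=pickle.load(open("ci2.pkl","rb"))
im=cv2.imread("pics/w2.png")
P=lambda u,v,z: plane("wrist",(u,v),z,ci)[:2].round(1)
# wedge top mask by colour
hsv=cv2.cvtColor(im,cv2.COLOR_BGR2HSV)
m=((hsv[...,1]>90)&(hsv[...,0]<25)&(np.arange(420)[:,None]<200)&(np.abs(np.arange(560)[None]-285)<25)).astype(np.uint8)
g=lambda n:0
for r in range(82,186,8):
    x=np.where(m[r])[0]
    if len(x): print(r,x.min(),x.max(),P(x.min()-.5,r,44),P(x.max()+.5,r,44), hsv[r,(x.min()+x.max())//2])
c=np.array([P(u,v,4) for u,v in [(325,0),(321,189),(270,189),(269,120)]]);print("tray",c)
ang=lambda a,b:np.degrees(np.arctan2(*(b-a)[::-1]))
print(ang(c[1],c[0]),"board edge",ang(P(272,110,18),P(270,2,18)),P(272,110,18),"front",ang(P(272,112,18),P(122,113,18)))
sc=viewer.camera_info("side")
```

```text
90 275 284 [584.5  69.6] [582.4  57.5] [ 18  92 111]
98 276 285 [575.1  70.1] [572.9  57.9] [ 19  95 110]
106 276 287 [565.8  71.8] [563.2  57.1] [ 18  96 109]
114 276 288 [556.3  73.5] [553.5  57.5] [ 19  93 112]
122 276 289 [546.7  75.2] [543.7  57.9] [ 17  92 111]
130 277 290 [536.8  75.7] [533.7  58.3] [ 19 101 111]
138 277 290 [527.   77.5] [523.9  60. ] [ 19  94 109]
146 277 292 [517.1  79.3] [513.5  59.1] [ 19  94 111]
154 277 293 [507.   81.1] [503.2  59.6] [ 18  90 110]
162 277 293 [496.8  83. ] [493.   61.3] [ 18  96 109]
170 278 293 [486.3  83.6] [482.6  63. ] [ 18  92 111]
178 277 293 [476.   86.7] [472.1  64.7] [ 19  94 108]
tray [[680.  -11.2]
 [440.9  28.4]
 [453.7 100.8]
 [549.   84.4]]
-9.404023714191506 board edge -9.365589165691851 [561.4  77.6] front 80.30912441132212
```

Run:
```python
from h import *
d=np.array([np.cos(np.radians(-9.5)),np.sin(np.radians(-9.5))]); b=np.array([473,73.5])
for g in [40,25,15,0,-40,-80]:
  p=b-(62+g)*d
  for z in [100,14]:
    for y in [-9.5,170.5]:
      q=kin.ik([*p,z],down(y)); print(g,z,y,p.round(),None if q is None else np.round(q,2))
h=np.array([np.cos(np.radians(24.8)),np.sin(np.radians(24.8))]); m=np.array([501,-231.])+18*h
o=down(24.8); robot.movep([*m,100],o)
ci=viewer.camera_info("wrist"); snap("wrist","w3.png")
for s in viewer.pinpoint("pestle_mid","wrist")[:3]: print("mid",s["confidence"],world("wrist",s["at"],ci).round(1))
for s in viewer.pinpoint("pestle","wrist")[:3]: print("pes",s["confidence"],world("wrist",s["at"],ci).round(1))
print(robot.observe()["t"])
```

```text
40 100 -9.5 [372.  90.] [ 0.19  0.27 -0.57  2.28  0.24  0.64 -2.29]
40 100 170.5 [372.  90.] [ 0.76  0.61 -1.31  2.26  0.8   0.88  0.33]
40 14 -9.5 [372.  90.] [ 0.1   0.47 -0.48  2.33  0.5   0.44 -2.54]
40 14 170.5 [372.  90.] [ 0.72  1.   -1.33  2.3   1.25  1.04 -0.02]
25 100 -9.5 [387.  88.] [ 0.19  0.29 -0.55  2.26  0.24  0.65 -2.28]
25 100 170.5 [387.  88.] [ 0.76  0.65 -1.31  2.23  0.83  0.91  0.33]
25 14 -9.5 [387.  88.] [ 0.09  0.48 -0.46  2.3   0.48  0.46 -2.49]
25 14 170.5 [387.  88.] [ 0.72  1.02 -1.33  2.27  1.25  1.06  0.01]
15 100 -9.5 [397.  86.] [ 0.18  0.3  -0.54  2.24  0.25  0.66 -2.27]
15 100 170.5 [397.  86.] [ 0.76  0.67 -1.31  2.21  0.85  0.93  0.33]
15 14 -9.5 [397.  86.] [ 0.09  0.48 -0.44  2.28  0.46  0.46 -2.47]
15 14 170.5 [397.  86.] [ 0.73  1.03 -1.33  2.25  1.25  1.07  0.03]
0 100 -9.5 [412.  84.] [ 0.18  0.32 -0.52  2.21  0.25  0.67 -2.26]
0 100 170.5 [412.  84.] [ 0.76  0.71 -1.32  2.18  0.87  0.96  0.33]
0 14 -9.5 [412.  84.] [ 0.09  0.49 -0.43  2.25  0.44  0.48 -2.43]
0 14 170.5 [412.  84.] [ 0.73  1.05 -1.34  2.22  1.25  1.09  0.06]
-40 100 -9.5 [451.  77.] [ 0.18  0.37 -0.49  2.13  0.27  0.7  -2.23]
-40 100 170.5 [451.  77.] [ 0.76  0.79 -1.32  2.1   0.93  1.04  0.35]
-40 14 -9.5 [451.  77.] [ 0.09  0.53 -0.4   2.17  0.4   0.52 -2.35]
-40 14 170.5 [451.  77.] [ 0.73  1.09 -1.34  2.13  1.26  1.14  0.13]
-80 100 -9.5 [491.  71.] [ 0.18  0.42 -0.47  2.04  0.28  0.74 -2.2 ]
-80 100 170.5 [491.  71.] [ 0.74  0.87 -1.33  2.01  0.97  1.11  0.37]
-80 14 -9.5 [491.  71.] [ 0.1   0.57 -0.38  2.08  0.39  0.56 -2.29]
-80 14 170.5 [491.  71.] [ 0.73  1.13 -1.34  2.04  1.26  1.18  0.2 ]
mid 0.77 [ 501.  -229.1   15.2]
pes 0.89 [ 501.6 -226.6   -1.9]
pes 0.76 [ 349.4 -109.2    1.5]
6.7417
```

View pics/w3.png

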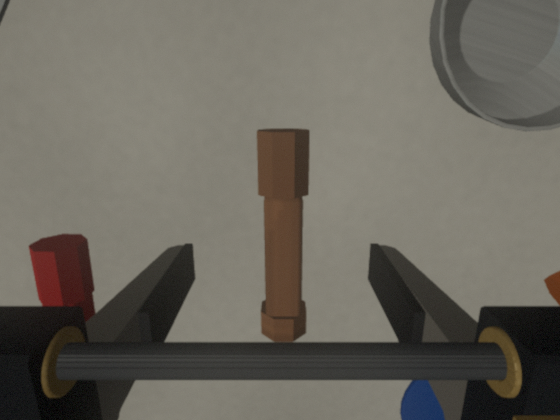

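w3: the pestle is centred between the fingers (column 283), with the head end at row 129, the head/handle step at row 196 and the knob end at row 340. I'll grasp it now.

Run:
```python
from h import *
ci=viewer.camera_info("wrist")
h=np.array([np.cos(np.radians(24.8)),np.sin(np.radians(24.8))])
n=np.array([-h[1],h[0]]); m0=np.array([501,-231.])
f=lambda u,v,z:((plane("wrist",(u,v),z,ci)[:2]-m0)@np.array([h,n]).T).round(1)
print("face",f(283,129,36),"step",f(283,196,34),"knob",f(283,340,18),f(284,300,32))
a=(f(283,129,36)[0]-80); off=(f(283,129,36)[1]+f(284,300,32)[1])/2; print(a,off)
a=np.clip(a,-6,6); m=m0+(18+a)*h+off*n*0.7
o=down(24.8)
robot.servo_line([*m,4],feed=120); print(robot.observe()["contact_force"])
grip(0.0,45); s=robot.observe(); print(s["grip_width"],s["grip_force"],s["t"])
robot.servo_line([*m,90],feed=150); robot.hold(.1); s=robot.observe(); print(s["grip_width"],s["grip_force"],s["contact_force"],s["t"])
snap("wrist","w4.png")
```

```text
face [82. -1.] step [36.3 -1.2] knob [-92.5  -1.7] [-46.2  -2.2]
2.0 -1.6
[-0.46831062  0.27676838  0.10872536]
0.29694956369849757 44.99449074268341 8.675
0.30034076747879096 44.994059801101685 [-0.66434374  0.15531271 -1.72625692] 9.5
```

View pics/w4.png

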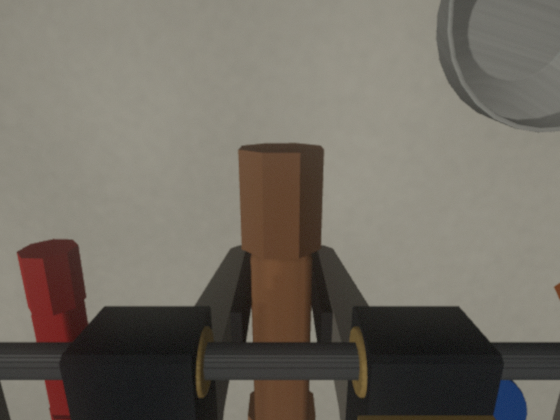

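w4: the pestle is held level, head forward at (281,150-250). Next I'll move in front of the butt, lower, and push in small force-watched steps.

```bash
cat >> h.py <<'E'
D=np.array([np.cos(np.radians(-9.5)),np.sin(np.radians(-9.5))]); B=np.array([473,73.5])
def force(base): 
    s=robot.observe(); return -(np.array(s["contact_force"])-base)[:2]@D, s
E
python3 - <<'E'
from h import *
ci=viewer.camera_info("wrist"); s=robot.observe()
p=plane("wrist",(281,146),122,ci)[:2]; r=(p-np.array(s["tcp_pos"])[:2]); L=np.linalg.norm(r); print("reach",L)
robot.movep([*(B-(62+18)*D),90],down(-9.5))
ci=viewer.camera_info("wrist"); snap("wrist","w5.png")
for x in viewer.pinpoint("wedge_butt","wrist")[:2]: print("butt",x["confidence"],world("wrist",x["at"],ci).round(1))
robot.servo_line([*(B-(62+18)*D),14],feed=100); robot.hold(.1)
s=robot.observe(); print(s["tcp_pos"],s["contact_force"],s["t"])
E
```

```text
reach 63.081986790357234
butt 0.95 [473.5  71.5  27.1]
butt 0.18 [529.9  67.6   6.1]
[394.64344743  86.83848016  14.5647419 ] [-0.32382359 -0.05045291 -2.14148451] 11.925
```

View pics/w5.png

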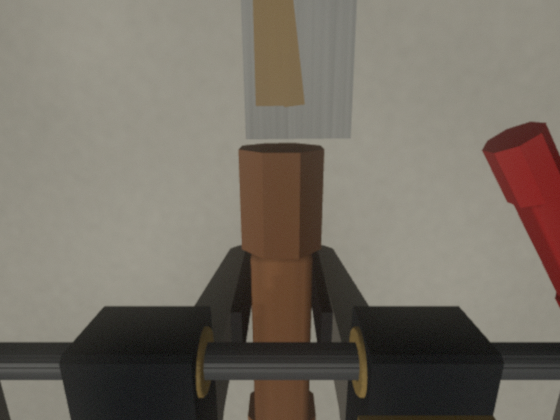

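w5: the pestle head (column 281) lines up with the wedge butt (columns 256-303, row 106). Pushing now.

```bash
cat > push.py <<'E'
from h import *
import sys
target=float(sys.argv[1]); g=float(sys.argv[2]); base=np.array([float(x) for x in sys.argv[3].split(",")])
hist=[];F=0
while g<110:
    st=5 if F<0.6 else 4 if F<2 else 1.5 if F<4 else .6 if F<7 else .35
    if g<16: st=3
    g+=st; robot.servo_line([*(B-80*D+g*D),14],feed=60 if F<2 else 20)
    F,s=force(base); hist.append((round(g,1),round(F,1),round(float((np.array(s["tcp_pos"])[:2]-B+80*D)@D),1)))
    if F>=target or s["t"]>42: break
print(hist); print(s["t"],s["contact_force"],s["grip_width"],s["tcp_pos"])
E
python3 push.py 6 0 " -0.324,-0.050,-2.14"
```

```text
[(3.0, np.float64(-1.0), 3.6), (6.0, np.float64(0.6), 6.3), (9.0, np.float64(-0.9), 9.2), (12.0, np.float64(0.2), 12.2), (15.0, np.float64(-0.1), 15.3), (18.0, np.float64(-0.8), 18.2), (23.0, np.float64(-0.4), 23.5), (28.0, np.float64(-0.3), 28.5), (33.0, np.float64(-0.3), 33.4), (38.0, np.float64(-0.1), 38.4), (43.0, np.float64(-0.3), 43.4), (48.0, np.float64(0.1), 48.4), (53.0, np.float64(-0.5), 53.4), (58.0, np.float64(0.1), 58.4), (63.0, np.float64(-0.9), 63.4), (68.0, np.float64(-0.6), 68.4), (73.0, np.float64(-0.1), 73.4), (78.0, np.float64(-0.4), 78.1), (83.0, np.float64(9.7), 78.6)]
16.675 [-9.95430322  1.01093559  2.69020633] 0.3019415813639918 [471.56380491  73.4174058   13.14959401]
```

Run:
```python
from h import *
ci=viewer.camera_info("wrist");snap("wrist","w6.png")
for n in ["wedge_butt","wedge","cleat","board"]:
  for x in viewer.pinpoint(n,"wrist")[:1]: print(n,x["confidence"],world("wrist",x["at"],ci).round(1))
s=robot.observe();print(s["contact_force"],s["wrist_torque"],s["tcp_pos"],s["tcp_rot"],down(-9.5))
```

```text
wedge_butt 0.61 [535.8  67.3  28.7]
wedge 0.82 [592.1  58.7   4.9]
cleat 0.51 [455.   77.7  25. ]
[-9.98723118  1.94481214  3.3204876 ] [0.57667716 1.95009909 0.06142862] [471.54171261  73.41366328  13.13121782] [ 3.12924618 -0.25787071 -0.01248421] [ 3.13080286e+00 -2.60149656e-01 -1.59295722e-17]
```

View pics/w6.png

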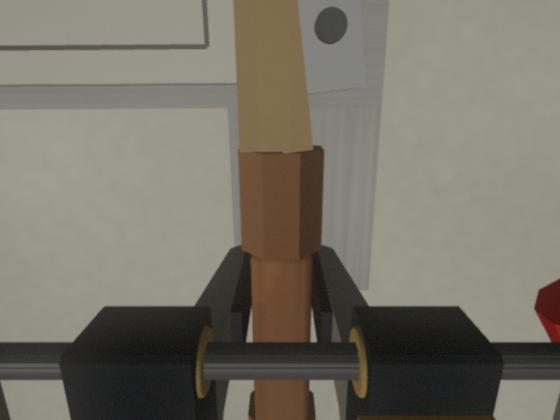

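w6: the head is flush on the butt at row 150, and the wedge is seated between the board (left) and the cleat (right). I'll press on to about 15 N in fine steps, back off, and press again.

```bash
sed -i 's/ st=5 if.*/ st=.5/; s/    if g<16: st=3//; s/feed=60 if F<2 else 20/feed=10/' push.py
python3 push.py 15 83 " -0.324,-0.050,-2.14"
python3 - <<'E'
from h import *
base=np.array([-.324,-.05,-2.14])
robot.hold(.3); print(force(base)[0])
robot.servo_line([*(B-80*D+74*D),14],feed=60); robot.hold(.1); print("off",force(base)[0])
for g in (78,81,83,84,85):
    robot.servo_line([*(B-80*D+g*D),14],feed=30); F,s=force(base); print(g,F.round(1),((np.array(s["tcp_pos"])[:2]-B+80*D)@D).round(2))
    if F>14: break
robot.hold(.2); print(force(base)[0],robot.observe()["t"])
E
```

```text
[(83.5, np.float64(10.5), 78.6), (84.0, np.float64(12.2), 78.6), (84.5, np.float64(12.7), 78.6), (85.0, np.float64(14.4), 78.5), (85.5, np.float64(15.1), 78.6)]
18.175 [-14.92571895   3.98163715   6.8716861 ] 0.30265149031662286 [471.56792683  73.23289657  12.82835532]
16.050451254934117
off -1.47930227732576
78 0.0 78.4
81 5.4 78.54
83 9.1 78.55
84 12.2 78.56
85 13.7 78.57
13.858438149466387 20.4
```

The wedge doesn't move at all between 9 and 16 N, so it is tight. I'll withdraw and lay the pestle back on its original free spot.

Run:
```python
from h import *
robot.servo_line([*(B-80*D+50*D),14],feed=80); robot.servo_line([*(B-80*D+45*D),110],feed=150)
h=np.array([np.cos(np.radians(24.8)),np.sin(np.radians(24.8))]); m=np.array([501,-231.])+20*h
robot.movep([*m,90],down(24.8)); 
robot.servo_line([*m,12],feed=100); z=12
robot.hold(.1); b=robot.observe()["contact_force"][2]
while z>2.6:
    z-=.7; robot.servo_line([*m,z],feed=20); s=robot.observe(); f=s["contact_force"][2]-b
    if f>2: break
print("z",z,s["tcp_pos"],f,s["t"])
grip(0.75); robot.hold(.2)
robot.servo_line([*m,130],feed=120)
ci=viewer.camera_info("wrist"); a=snap("wrist")
for x in viewer.pinpoint("pestle_mid","wrist")[:1]: print(world("wrist",x["at"],ci).round(1))
robot.movep([480,60,330],down(-9.5)); ci=viewer.camera_info("wrist"); c=snap("wrist")
for n in ["wedge_butt","wedge","board"]:
  for x in viewer.pinpoint(n,"wrist")[:1]: print(n,x["confidence"],world("wrist",x["at"],ci).round(1))
cv2.imwrite("pics/end.png",cv2.cvtColor(cv2.resize(np.hstack([a,c]),(800,300)),cv2.COLOR_RGB2BGR)); print(robot.observe()["t"])
```

```text
z 3.6000000000000023 [ 519.34714019 -222.67678995    3.9189503 ] 3.8669882963313063 27.0
[ 500.5 -229.1   15.6]
wedge_butt 0.7 [534.8  63.2  27.1]
wedge 0.93 [589.4  58.8   7. ]
board 0.92 [677.4 157.3   1.2]
30.7583
```

View pics/end.png

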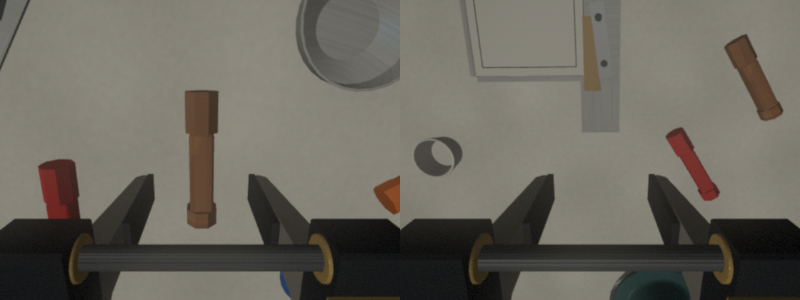

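The end picture shows the pestle lying flat at (200,160) on the left, and the wedge straight in the slot at (592,55) on the right, with everything else in place. Handing in.

```bash
python3 -c "
from h import *
print(robot.job_done())"
```

```text
the job is handed in; nothing more can be done
None
```

The job is handed in at about 31 s of robot time, with no verdict reported: the wedge is tight (no movement from 9 to 16 N of push, so I take the board to be against the left fence), the pestle lies flat on the counter clear of the tray, and I saw nothing else moved.

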